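# Dock the vial plate on its locating pin

## Task

Pick up the loose vial plate by its grip and bring it low over the docking base, with one long edge along the fence and its hole short of the pin, so that it rides on top of the pin. Slide it gently along the fence until the hole finds the pin, let it drop flat onto the bed with its edge still along the fence, and release it. Do not force anything, and leave the other things on the worktop where they are.

Things in the scene. Friction and masses are not known exactly. Their poses are not given: they have to be found in the camera images.
- plate: The loose vial plate: aluminium, 90 mm (x) x 150 mm (y) x 6 mm thick, 0.2 to 0.42 kg, flat on the worktop at first. Origin at the centre of its underside, z up. On top: the black grip and six round black rubber vial pads, 20 mm across, 3 mm high, at x = -31, +31, y = -55, 0, 55 mm. Either way round (half a turn) will do.
- grip (a point): Centre of the plate's grip, an upright black plastic block 34 mm (plate x) x 12 mm thick (plate y) x 48 mm high at plate x = 0, y = -22 mm; pinch it across its 12 mm from above. This point lies 30 mm above the plate's underside, 24 mm below the grip's top; axes as the plate's.
- hole (a point): Centre of the plate's one round through hole, at the plate's underside: 13 mm across, at plate x = 0, y = +18 mm, so 40 mm from the grip and 45 mm from both long edges. Axes as the plate's. With a long edge against the fence it runs along the slot's line.
- bed (a point): Middle of the slot in the bed of the docking base, at bed height (20 mm above the worktop), z up. The base is fixed, bare aluminium; the bed reaches from x = -65 to +45 mm, y = -135 to +135 mm. The 7 mm wide slot runs along y. A fixed steel pin, 10 mm across, stands 8 mm above the bed at x = 0, y anywhere from -22 to +22 mm: no reading gives it, it must be seen or felt.
- fence (a point): Middle of the top edge of the fence's face, on the far side of the bed: 45 mm along the bed's +x from its middle and 16 mm above the bed. The fence runs the whole length of the bed along y; axes as the bed's. The pin's top has a 1.5 mm chamfer. Riding on the pin the plate's underside is 8 mm above the bed; docked it lies on the bed and the pin's tip shows 2 mm above the plate.
- petri: Stack of petri dishes, 90 mm across, 47 mm high, standing on the worktop beside the work; a bystander, origin at the centre of its underside, z up
- beaker: Glass beaker, 57 mm across, 68 mm high, standing on the worktop beside the work; a bystander, origin at the centre of its underside, z up
- bottle: White plastic screw-cap bottle, 50 mm across, 95 mm high, standing on the worktop beside the work; a bystander, origin at the centre of its underside, z up

How it is judged (in metres and radians):
On the way, in this order (a step that is already met when the one before it is completed fails the run):
1. the plate rides on the pin or slides at the fence (touching the base), about level, along the fence, with its underside 5 to 14 mm above the bed and its hole within 9 mm of the slot's line (x of hole in the frame of bed between -0.009 and 0.009 m and y of hole in the frame of bed between -0.06 and 0.06 m and z of hole in the frame of bed between 0.005 and 0.014 m and angle between plate's own z axis and vertical below 0.2 rad and angle between the y axis of plate and the y axis of bed, either way round below 0.12 rad and contact force between plate and base above 0.5 N), for 0.2 s.
2. the plate has dropped over the pin and lies flat on the bed (x of hole in the frame of bed between -0.004 and 0.004 m and y of hole in the frame of bed between -0.027 and 0.027 m and z of hole in the frame of bed between -0.003 and 0.0015 m and angle between plate's own z axis and vertical below 0.03 rad and angle between the y axis of plate and the y axis of bed, either way round below 0.06 rad), for 0.2 s.
At the end, for the whole second after the job is handed in: The plate lies flat on the bed (underside within 1.5 mm of it, tilt under 0.03 rad), its hole over the pin (within 4 mm of the slot's line and 27 mm of the slot's middle), its long edge along the fence within 0.06 rad, released and at rest (all of step 2 and linear speed of plate below 0.01 m/s); the robot touches nothing.
It fails at once if the plate is pressed against the base or its pin with more than 35 N (contact force between plate and base above 35 N).
It fails at once if the plate is tipped by more than 0.6 rad (angle between plate's own z axis and vertical above 0.6 rad).
It fails at once if the dish stack is moved more than 20 mm or knocked over (distance of petri from where it was at the start of the episode above 0.02 m or angle between petri's own z axis and vertical above 0.3 rad).
It fails at once if the beaker is moved more than 20 mm or knocked over (distance of beaker from where it was at the start of the episode above 0.02 m or angle between beaker's own z axis and vertical above 0.3 rad).
It fails at once if the bottle is moved more than 20 mm or knocked over (distance of bottle from where it was at the start of the episode above 0.02 m or angle between bottle's own z axis and vertical above 0.3 rad).
It also fails if it takes over 61 s, if anything falls off the work surface, if the arm or the gripper's body presses on something with over 40 N, if the wrist force passes 120 N, or if a joint passes its speed limit or range.

## Robot

A 6-joint arm with a two-finger parallel gripper is mounted at the origin on a cart in front of the work surface, level with it; the furniture and walls round the work are solid. World frame = base frame: x ahead of the robot, y to its left, z up, the work surface at z = 0. Lengths are in mm, angles in rad, forces in N, time in s.
With the tool pointing down it reaches from about 350 to 850 mm from the base axis. Payload 8.1 kg.
Tool frame: the origin (TCP) lies on the front face of the gripper's body, between the roots of the fingers; the fingertips stand 84 mm ahead of it and the grasp point (between the pads) lies 65 mm ahead of it; z points along the fingers, y is the line along which they close (so a half turn about z gives the same grasp; the last joint's range is limited). The gripper opens to 93 mm and grips with 3 to 60 N. Pads are 15 mm wide; open, the fingers measure 128 mm over their backs; the gripper's body (75 mm by 188 mm) begins 65 mm behind the grasp point.
Start: joints at [1.235, 0.13, 1.488, -0, 1.523, -0.085], TCP at [148.885, 581.239, 302.735] pointing down, gripper open.
Joint ranges: [-2.96, 2.96], [-0.89, 2.26], [0.02, 2.5], [-1.34, 4.48], [0, 2.73], [-2.66, 2.66]. Speed limits (rad/s): [2.39, 2.39, 2.79, 3.14, 3.14, 3.14].

## Interface

Orientations are given as a unit quaternion [x, y, z, w].
In Python, from plant import r gives the robot as it stands.
- The arm moves only by the tool apply_moves, never from a script. Its argument "rows" is a list of rows, each an object with "translation": the shift along the tool's x, y, z in mm, a list of three; "rot": the turn, a rotation vector about the tool's x, y, z in degrees, a list of three. A call has 1 to 8 rows; each row shifts and turns the commanded pose from where the row before left it, along the tool's axes as they then stand; what a row does not reach is not made up. A row lasts 1/8 s, in which the tool goes at most 62.5 mm and 10.7 degrees, less where a joint would pass 70% of its speed; a pose out of reach is approached as far as the arm can. A call with a gripper value outside its range is refused whole. "claw" is the closure in counts, from 0 (fully open) to 255 (shut), set as the call begins (left out, the last holds). The fingers move at their own pace and stop on an object; "force" is the grip in N (left out, the last holds). Time passes only in rows, so rows that do not move let the fingers close. It gives the time, the measured TCP pose, the force, the opening and the grip force at its end, in the units of the state.
- r.sense(): the state, without advancing time (a new reading comes with each control period).
- r.read_camera(name): name is "scene" or "top"; returns a dict with "frame" (420x560x3 uint8, red, green, blue), "range_z" (420x560 float32, mm along the optical axis (not along the pixel's ray), 0 where there is no reading), "fx", "fy", "cx", "cy" (pixels), "D" ([k1, k2, p1, p2, k3] as OpenCV has them; the pictures are not rectified), "R" (3x3) and "t" (3): a world point X has camera coordinates R X + t. Camera axes: x right, y down, z forward; pixel columns grow to the right and rows downward; lengths in mm; the calibration is good to about 2 mm. A picture is of the moment at which its call begins.
- r.close_job(): hands the job in; it is judged then, once.
Trained networks look in the newest picture that a camera, given by its name, has taken for a name from the list of things; names that differ only in an ending like _2 or _b are one class to them, and where a whole thing is asked for, a point or a joint stands for the part that bears it (a point fixed in the world has none). Each returns a list of dicts, best first, with "p" (0 to 1); they miss things now and then, are a little off and sometimes report something else, mostly with a low value. They report only what shows in the picture. A call takes as long as a camera call.
- r.masks_of(camera, name): "mask" (420x560 bool, what is visible of it).
- r.landmark_of(camera, name): "centre" ([x, y, z] in mm, in the coordinates of the camera as it stood for that picture, good to about 4 mm: a listed point, or the origin of a listed thing).
The state is a dict: "t": time; "q": joint angles; "joint_vel": joint speeds; "joint_efforts": joint torques, N m; "eef_pos": TCP position; "tcp_rot": TCP orientation; "contact_force": force on the tool from outside, world axes, zero at the start; "wrist_torque": the same for the moment, N m; "width": opening from 0.0 (shut) to 1.0 (fully open); "grip_force": force on a finger pad.
Only numpy, scipy, OpenCV 4.12 (cv2) and the standard library are available. Lean on these libraries where they do the work, as an engineer would, in place of code of your own. Each camera call takes 0.05 s, during which the arm holds its last target. There are 200 camera calls.

## Working session

There is one attempt and no reset: what is moved stays moved. The work goes in short steps, Python scripts to look and compute and a tool call to move; the robot and the scene stay as the last step left them, time stands still between calls to the robot, and variables do not carry over. Pictures are saved under pics/ and viewed, at most 10 in all, crops included, and the job is handed in when it is done.

Besides the shell and the picture viewer there is one more tool, called after ">>>" as name(argument=value, ...), one argument or row to a line, values as JSON. apply_moves: Moves the arm, as the interface text tells. Its arguments: {"type":"object","properties":{"rows":{"type":"array"},"claw":{"type":"number"},"force":{"type":"number"}},"required":["rows"]}

```bash
mkdir -p pics; cat > h.py <<'E'
import numpy as np, cv2
from plant import r
def world(c,p): return np.array(c["R"]).T@(np.array(p)-np.array(c["t"]))
def pts(c,mask):
    v,u=np.nonzero(mask&(c["range_z"]>0)); z=c["range_z"][v,u]
    K=np.array([[c["fx"],0,c["cx"]],[0,c["fy"],c["cy"]],[0,0,1.]])
    n=cv2.undistortPoints(np.stack([u,v],1).astype(np.float64)[:,None],K,np.array(c["D"],float))[:,0]
    P=np.c_[n*z[:,None],z]
    return (P-np.array(c["t"]))@np.array(c["R"]),u,v
E
python3 - <<'E'
from h import *
s=r.sense(); print(s)
ims=[]
for n in ["scene","top"]:
    c=r.read_camera(n); ims.append(c["frame"][:,:,::-1])
    np.save(f"{n}.npy",c,allow_pickle=True)
    print(n,"cam at",world(c,[0,0,0]).round())
    for k in ["plate","grip","hole","bed","fence","petri","beaker","bottle"]:
        print(k,[(world(c,d["centre"]).round(1).tolist(),round(d["p"],2)) for d in r.landmark_of(n,k)[:2]])
cv2.imwrite("pics/a.png",ims[0]);cv2.imwrite("pics/b.png",ims[1])
E
```

```text
{'t': 0.0, 'q': array([ 1.23457525e+00,  1.31176004e-01,  1.48924483e+00, -3.23293261e-05,
        1.52298344e+00, -8.53992597e-02]), 'joint_vel': array([ 4.16167873e-04,  7.18378185e-04,  1.26533869e-03,  2.21340749e-04,
       -7.02991683e-04,  4.52587808e-05]), 'joint_efforts': array([ 6.50134789e-04, -5.59816146e+01, -4.91782737e+01,  7.67629221e-02,
        3.48634401e-02, -9.25476911e-05]), 'eef_pos': array([148.77450347, 580.84880274, 301.69735481]), 'tcp_rot': array([ 1.25081594e-01,  9.92146045e-01, -8.89132467e-04, -1.73754062e-04]), 'contact_force': array([-0.58934524, -0.58080807,  0.84575219]), 'wrist_torque': array([0.01953885, 0.05622144, 0.0309846 ]), 'grip_force': 0.0, 'width': 1.004853881440759}
scene cam at [ 124. -741. 1115.]
plate []
grip [([475.5, -185.8, 33.2], 0.91)]
hole [([453.2, -156.1, 0.1], 0.9)]
bed [([518.0, 180.8, 16.6], 0.95)]
fence [([560.1, 171.6, 30.0], 0.9)]
petri [([457.2, 457.5, -3.5], 0.91), ([466.5, -174.0, -0.9], 0.3)]
beaker [([710.9, -73.9, 3.7], 0.66)]
bottle [([439.5, -417.1, -1.4], 0.71)]
top cam at [ 287.   25. 1526.]
plate [([461.9, -171.6, 0.5], 0.86)]
grip [([472.6, -193.6, 28.6], 0.97), ([563.7, 164.0, 34.5], 0.21)]
hole [([456.8, -155.0, 1.0], 0.92), ([470.9, 456.0, -3.5], 0.26)]
bed [([515.4, 181.6, 16.9], 0.88)]
fence [([560.2, 168.2, 34.2], 0.69)]
petri [([467.0, 458.8, -3.7], 0.96)]
beaker [([706.7, -72.1, 1.8], 0.57)]
bottle [([446.0, -419.7, 4.4], 0.46)]
```

```bash
ls . pics
```

```text
.:
h.py
pics
scene.npy
top.npy

pics:
a.png
b.png
```

View pics/a.png

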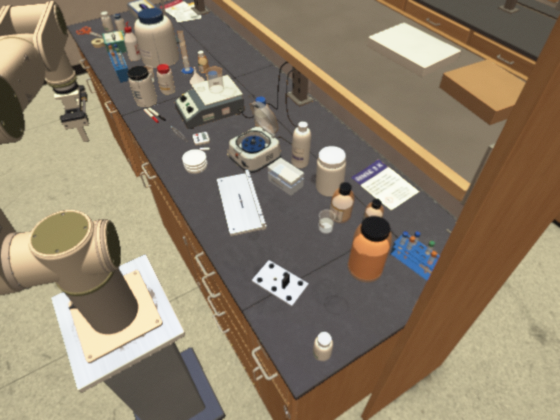

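View pics/b.png

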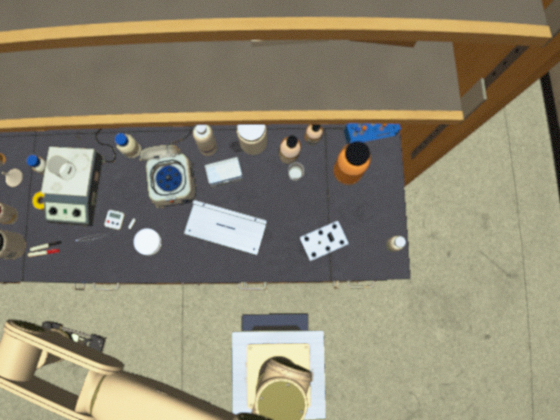

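```bash
python3 - <<'E'
from h import *
for n in ["top","scene"]:
    c=np.load(n+".npy",allow_pickle=True).item()
    P,u,v=pts(c,np.ones((420,560),bool))
    def show(nm,m):
        Q=P[m]; 
        if len(Q)<10: print(n,nm,len(Q));return
        rc=cv2.minAreaRect(Q[:,:2].astype(np.float32)); print(n,nm,len(Q),"z",np.median(Q[:,2]).round(1),"ctr",np.round(rc[0],1),np.round(rc[1],1),round(rc[2],1))
    x,y,z=P.T
    near=(abs(x-465)<110)&(abs(y+172)<110)
    show("plate",near&(z>3)&(z<13)); show("grip",near&(z>42)&(z<54))
    nb=(abs(x-520)<110)&(abs(y-180)<190)
    show("bed",nb&(z>15)&(z<25)); show("fence",nb&(z>31)&(z<44)); show("pin",(abs(x-516)<12)&(abs(y-180)<40)&(z>24.5)&(z<32))
    f=nb&(z>32)&(z<42)
    # direction
    q=P[f][:,:2]; w=np.linalg.svd(q-q.mean(0),full_matrices=False)[2][0]; print("fence dir",np.degrees(np.arctan2(w[1],w[0])))
    g=near&(z>42)&(z<54); print("grip mean",P[g].mean(0).round(1))
    # anything else tall
E
```

```text
top plate 1168 z 5.7 ctr [ 465.4 -171.9] [218.2 219.2] 0.7
top grip 24 z 51.3 ctr [ 472.1 -191.6] [30.7 11.6] 23.8
top bed 2055 z 19.7 ctr [528.2 213.1] [342.3 131.4] 73.2
top fence 255 z 35.9 ctr [557.9 203.3] [334.7  66.6] 70.0
top pin 11 z 25.6 ctr [519.3 185.5] [66.5 15.7] 81.2
fence dir -106.16660256421203
grip mean [ 470.2 -191.9   50.6]
scene plate 1082 z 5.8 ctr [ 465.4 -171.9] [219.6 217.1] 89.9
scene grip 36 z 51.1 ctr [ 471.3 -191.9] [31.4 11.3] 21.6
scene bed 1720 z 19.1 ctr [526.2 212.5] [346.  137.3] 70.0
scene fence 214 z 35.5 ctr [582.1 196. ] [337.6  42.4] 76.1
scene pin 3
fence dir -106.76352897875063
grip mean [ 471.3 -192.9   49.5]
```

The scene view shows the plate at about (280,283), the base at (240,203), the beaker at (327,222) and the bottle at (323,345). In the top view the plate is at (325,241) with its grip at (331,237). The base is at (226,228) with the fence on its upper, far side, and the dishes are at (147,242). Next I'll refine the fits and zoom in on the slot.

```bash
python3 - <<'E'
from h import *
tiles=[]
for n,(u0,v0,w,h) in {"top":(180,195,95,65),"scene":(205,165,70,75)}.items():
    c=np.load(n+".npy",allow_pickle=True).item()
    P,u,v=pts(c,np.ones((420,560),bool)); x,y,z=P.T
    K=np.array([[c["fx"],0,c["cx"]],[0,c["fy"],c["cy"]],[0,0,1.]])
    th=np.radians(-15.0); o=np.array([516.5,181])
    B=(P[:,:2]-o)@np.array([[np.cos(th),-np.sin(th)],[np.sin(th),np.cos(th)]])
    f=(z>33)&(z<39)&(B[:,0]>35)&(B[:,0]<65)&(abs(B[:,1])<145)
    a=np.polyfit(B[f,1],B[f,0],1); print(n,"fence slope deg",np.degrees(a[0]),"x range",np.percentile(B[f,0],[2,50,98]),"y",np.percentile(B[f,1],[1,99]),f.sum())
    b=(z>16)&(z<23)&(B[:,0]>-75)&(B[:,0]<43)&(abs(B[:,1])<145)
    print(" bed y",np.percentile(B[b,1],[1,99]),"x",np.percentile(B[b,0],[1,99]),cv2.minAreaRect(B[b].astype(np.float32)))
    t2=np.radians(22.3);q=np.array([464.,-171])
    A=(P[:,:2]-q)@np.array([[np.cos(t2),-np.sin(t2)],[np.sin(t2),np.cos(t2)]])
    p=(z>3.)&(z<13)&(abs(A[:,0])<52)&(abs(A[:,1])<83)
    print(" plate frame rect",cv2.minAreaRect(A[p].astype(np.float32)))
    # expected pixel of slot ends
    for yb in(-22,0,22):
        W=np.array([o[0]-yb*np.sin(th),o[1]+yb*np.cos(th),28.]); pc=np.array(c["R"])@W+np.array(c["t"])
        print(" slot",yb,cv2.projectPoints(pc[None],np.zeros(3),np.zeros(3),K,np.array(c["D"],float))[0].ravel().round(1))
    m=c["frame"][v0:v0+h,u0:u0+w,::-1]; print(" crop",u0,v0)
    tiles.append(cv2.resize(m,(395,300) if n=="top" else (395,423),interpolation=cv2.INTER_CUBIC))
H=423; tiles[0]=cv2.copyMakeBorder(tiles[0],0,123,0,0,cv2.BORDER_CONSTANT)
cv2.imwrite("pics/c.png",np.hstack(tiles))
E
```

```text
top fence slope deg 1.5939388046841032 x range [44.77933663 52.48494627 60.03715254] y [-134.28416924  130.01898241] 154
 bed y [-134.31822135  130.97882163] x [-63.55584881  41.83012266] ((-9.167980194091797, -0.8909149169921875), (271.2144775390625, 109.45316314697266), 88.39808654785156)
 plate frame rect ((0.257965087890625, -0.1029510498046875), (103.4080810546875, 165.1777801513672), 0.2800843417644501)
 slot -22 [230.3 227.8]
 slot 0 [224.3 226.3]
 slot 22 [218.4 224.8]
 crop 180 195
scene fence slope deg 1.7572338331190984 x range [43.35655982 50.70667539 59.08958238] y [-136.70993094  126.65024775] 140
 bed y [-134.68919685  131.22608708] x [-64.33429316  41.55597617] ((-9.907573699951172, -1.559326171875), (272.18084716796875, 109.62861633300781), 88.62779998779297)
 plate frame rect ((-1.7589645385742188, -0.56793212890625), (98.32752227783203, 163.26815795898438), 3.7890117168426514)
 slot -22 [241.3 203. ]
 slot 0 [239.9 198.7]
 slot 22 [238.5 194.3]
 crop 205 165
```

View pics/c.png

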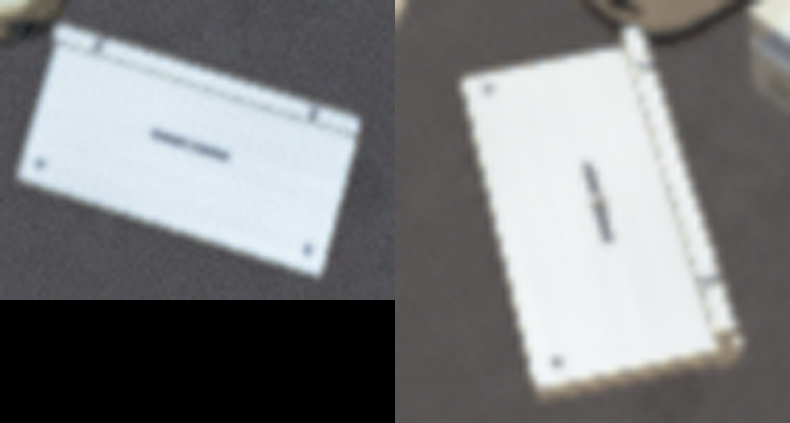

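In the crop the slot runs from about (587,163) to (609,242) in the scene half. A light spot at about (600,203) suggests the pin is near the slot's middle. The fits agree to about 2 mm:

| Item | Value |
|---|---|
| Bed middle | (516.7, 179.7) |
| Bed y axis | 73.4° |
| Plate y axis | 112.5° |
| Grip | (472.5, -191.3) |

Now moving to the approach.

>>> apply_moves(
  rows=[
    {"translation": [-25, -15, 0], "rot": [0, 0, 0]},
    {"translation": [-49, -29, 0], "rot": [0, 0, 0]},
    {"translation": [-49, -29, 0], "rot": [0, 0, 0]},
    {"translation": [-49, -29, 0], "rot": [0, 0, 0]},
    {"translation": [-49, -29, 0], "rot": [0, 0, 0]},
    {"translation": [-49, -29, 0], "rot": [0, 0, 0]},
    {"translation": [-49, -29, 0], "rot": [0, 0, 0]},
    {"translation": [-23, -13, 0], "rot": [0, 0, 0]},
  ],
  claw=90,
  force=30,
)

```text
t: 1.9
eef_pos: [431.8, 298.4, 302.9]
tcp_rot: [0.126, 0.992, -0.0, 0.0]
contact_force: [-0.6, 0.2, -0.4]
width: 0.647
grip_force: 0.0
```

>>> apply_moves(
  rows=[
    {"translation": [-20, -58, 0], "rot": [0, 0, 0]},
    {"translation": [-20, -58, 0], "rot": [0, 0, 0]},
    {"translation": [-20, -58, 0], "rot": [0, 0, 0]},
    {"translation": [-20, -58, 0], "rot": [0, 0, 0]},
    {"translation": [-20, -58, 0], "rot": [0, 0, 0]},
    {"translation": [-20, -58, 0], "rot": [0, 0, 0]},
    {"translation": [-20, -58, 0], "rot": [0, 0, 0]},
    {"translation": [-20, -58, 0], "rot": [0, 0, 0]},
  ],
)

```text
t: 2.9
eef_pos: [469.8, -190.6, 303.1]
tcp_rot: [0.125, 0.992, -0.0, 0.001]
contact_force: [0.8, 0.6, 1.0]
width: 0.648
grip_force: 0.0
```

>>> apply_moves(
  rows=[
    {"translation": [0, 0, 10], "rot": [0, 0, -9]},
    {"translation": [0, 0, 20], "rot": [0, 0, -9]},
    {"translation": [0, 0, 20], "rot": [0, 0, -9]},
    {"translation": [0, 0, 20], "rot": [0, 0, -9.9]},
    {"translation": [0, 0, 10], "rot": [0, 0, 0]},
    {"translation": [0, 0, 0], "rot": [0, 0, 0]},
    {"translation": [0, 0, 0], "rot": [0, 0, 0]},
  ],
)

```text
t: 3.78
eef_pos: [470.3, -188.7, 223.7]
tcp_rot: [-0.194, 0.981, -0.0, 0.0]
contact_force: [-0.1, -0.5, 0.5]
width: 0.646
grip_force: 0.0
```

```bash
cat >> h.py <<'E'
from scipy.spatial.transform import Rotation as Ro
def totool(target):  # remaining shift in tool axes to a world TCP target, and yaw of tool y
    s=r.sense(); R=Ro.from_quat(s["tcp_rot"]).as_matrix()
    print("t",round(s["t"],2),"pos",s["eef_pos"].round(1),"yaw y",np.degrees(np.arctan2(R[1,1],R[0,1])).round(2),"tool z",R[:,2].round(3),"shift",(R.T@(np.array(target)-s["eef_pos"])).round(1),"F",s["contact_force"].round(1),"w",round(s["width"],3),"g",round(float(s["grip_force"]),1),"q6",s["q"][5].round(2))
    return R
E
python3 -c "
from h import *
totool([472.5,-191.3,97])
c=r.read_camera('top');P,u,v=pts(c,np.ones((420,560),bool));x,y,z=P.T
for n in ['grip','hole']: print([(world(c,d['centre']).round(1),d['p']) for d in r.landmark_of('top',n)[:1]])
"
```

```text
t 3.77 pos [ 470.3 -188.7  223.7] yaw y 112.41 tool z [ 0.001 -0.001 -1.   ] shift [ -0.9  -3.1 126.7] F [-0.1 -0.5  0.5] w 0.646 g 0.0 q6 -2.44
[(array([ 471. , -195. ,   29.6]), 0.54)]
[(array([ 457.7, -153.6,    1.6]), 0.88)]
```

>>> apply_moves(
  rows=[
    {"translation": [-1, -3, 20], "rot": [0, 0, 0]},
    {"translation": [0, 0, 30], "rot": [0, 0, 0]},
    {"translation": [0, 0, 25], "rot": [0, 0, 0]},
    {"translation": [0, 0, 20], "rot": [0, 0, 0]},
    {"translation": [0, 0, 15], "rot": [0, 0, 0]},
    {"translation": [0, 0, 11], "rot": [0, 0, 0]},
    {"translation": [0, 0, 6], "rot": [0, 0, 0]},
    {"translation": [0, 0, 0], "rot": [0, 0, 0]},
  ],
)

```text
t: 4.92
eef_pos: [472.0, -190.9, 95.7]
tcp_rot: [-0.195, 0.981, 0.0, -0.0]
contact_force: [-0.0, 0.5, 0.4]
width: 0.651
grip_force: 0.0
```

>>> apply_moves(
  rows=[
    {"translation": [0, 0, 0], "rot": [0, 0, 0]},
    {"translation": [0, 0, 0], "rot": [0, 0, 0]},
    {"translation": [0, 0, 0], "rot": [0, 0, 0]},
    {"translation": [0, 0, 0], "rot": [0, 0, 0]},
    {"translation": [0, 0, 0], "rot": [0, 0, 0]},
    {"translation": [0, 0, 0], "rot": [0, 0, 0]},
  ],
  claw=255,
  force=35,
)

```text
t: 5.68
eef_pos: [472.0, -191.0, 95.8]
tcp_rot: [-0.195, 0.981, -0.0, 0.0]
contact_force: [0.2, -0.8, -0.5]
width: 0.127
grip_force: 35.0
```

>>> apply_moves(
  rows=[
    {"translation": [0, 0, -5], "rot": [0, 0, 0]},
    {"translation": [0, 0, -15], "rot": [0, 0, 0]},
    {"translation": [0, 0, -20], "rot": [0, 0, 5]},
    {"translation": [0, 0, -20], "rot": [0, 0, 8]},
    {"translation": [0, 0, -20], "rot": [0, 0, 8]},
    {"translation": [0, 0, -10], "rot": [0, 0, 8]},
    {"translation": [0, 0, 0], "rot": [0, 0, 7]},
    {"translation": [0, 0, 0], "rot": [0, 0, 3]},
  ],
)

```text
t: 6.68
eef_pos: [472.2, -191.0, 187.1]
tcp_rot: [0.145, 0.989, -0.0, 0.001]
contact_force: [0.1, -0.4, -2.7]
width: 0.128
grip_force: 35.0
```

>>> apply_moves(
  rows=[
    {"translation": [5, 24, 0], "rot": [0, 0, 0]},
    {"translation": [10, 52, 0], "rot": [0, 0, 0]},
    {"translation": [10, 56, 0], "rot": [0, 0, 0]},
    {"translation": [10, 56, 0], "rot": [0, 0, 0]},
    {"translation": [10, 56, 0], "rot": [0, 0, 0]},
    {"translation": [10, 52, 0], "rot": [0, 0, 0]},
    {"translation": [8, 40, 0], "rot": [0, 0, 0]},
    {"translation": [5, 24, 0], "rot": [0, 0, 0]},
  ],
)

```text
t: 7.68
eef_pos: [508.8, 175.8, 186.8]
tcp_rot: [0.142, 0.99, 0.0, 0.0]
contact_force: [-0.0, -1.2, -2.3]
width: 0.128
grip_force: 35.0
```

>>> apply_moves(
  rows=[
    {"translation": [0, 0, 0], "rot": [0, 0, 0]},
    {"translation": [0, 0, 0], "rot": [0, 0, 0]},
    {"translation": [0, 0, 0], "rot": [0, 0, 0]},
  ],
)

```text
t: 8.05
eef_pos: [508.9, 172.6, 185.9]
tcp_rot: [0.144, 0.99, -0.0, 0.0]
contact_force: [0.7, -0.3, -3.8]
width: 0.124
grip_force: 35.0
```

```bash
python3 - <<'E'
from h import *
R=totool([509.6,173.4,150])
tcp=r.sense()["eef_pos"]; rel=[]
for n in ["top","scene"]:
    c=r.read_camera(n)
    for k in ["grip","hole","bed","fence"]: print(n,k,[(world(c,d["centre"]).round(1),round(d["p"],2)) for d in r.landmark_of(n,k)[:1]])
    P,u,v=pts(c,np.ones((420,560),bool)); T=(P-tcp)@R
    zz=65+30
    m=(abs(T[:,0])<70)&(T[:,1]>-90)&(T[:,1]<130)&(T[:,2]>78)&(T[:,2]<108)
    print(n,"plate pts",m.sum(),"z world",np.median(P[m,2]).round(1),"tool-frame rect",cv2.minAreaRect(T[m,:2].astype(np.float32)))
    print(" tilt fit (z vs x,y deg)",np.degrees(np.linalg.lstsq(np.c_[T[m,:2],np.ones(m.sum())],T[m,2],rcond=None)[0][:2]).round(2))
    cv2.imwrite(f"pics/d_{n}.png",c["frame"][130:300,140:340,::-1].repeat(3,0).repeat(3,1))
E
```

```text
t 8.05 pos [508.9 172.6 185.9] yaw y 73.47 tool z [ 0. -0. -1.] shift [-0.5  1.  35.9] F [ 0.7 -0.3 -3.8] w 0.124 g 35.0 q6 -1.05
top grip [(array([508.5, 170.1, 123. ]), 0.79)]
top hole [(array([521.1, 206.7,  86.9]), 0.48)]
top bed [(array([520.8, 182.6,  16.8]), 0.87)]
top fence []
top plate pts 244 z world 97.0 tool-frame rect ((6.985633850097656, 19.030601501464844), (138.09149169921875, 74.52381896972656), 89.80567932128906)
 tilt fit (z vs x,y deg) [0.82 0.38]
scene grip [(array([506.3, 176.7, 123.3]), 0.84)]
scene hole [(array([517.4, 208.3,  89.1]), 0.6)]
scene bed [(array([515.6, 181.3,  16.6]), 0.79)]
scene fence [(array([561.4, 169.9,  31.9]), 0.96)]
scene plate pts 428 z world 95.0 tool-frame rect ((0.3590354919433594, 18.74728012084961), (151.7132568359375, 89.94037628173828), 89.50579833984375)
 tilt fit (z vs x,y deg) [ 0.32 -0.49]
```

View pics/d_scene.png

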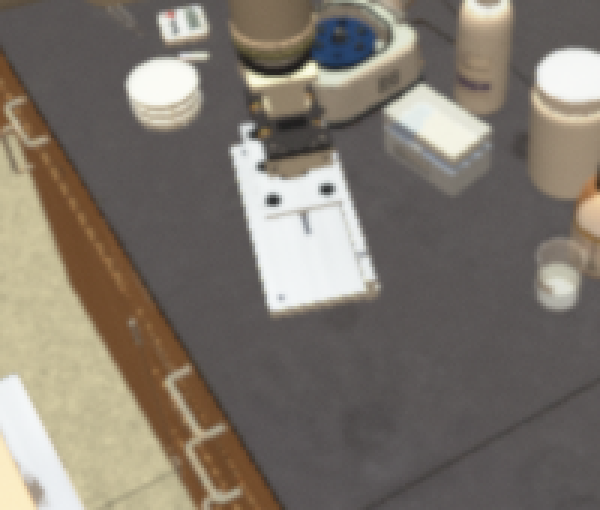

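The scene crop shows the plate held level above the base, with the near end of the slot at about (306,222). The grip and hole agree with the tool pose: underside is TCP z minus 95.8, and the plate sits about 5 mm short of the fence. Now lowering.

>>> apply_moves(
  rows=[
    {"translation": [0, 0, 10], "rot": [0, 0, 0]},
    {"translation": [0, 0, 15], "rot": [0, 0, 0]},
    {"translation": [0, 0, 13], "rot": [0, 0, 0]},
    {"translation": [0, 0, 8], "rot": [0, 0, 0]},
    {"translation": [0, 0, 6], "rot": [0, 0, 0]},
    {"translation": [0, 0, 4], "rot": [0, 0, 0]},
    {"translation": [0, 0, 1], "rot": [0, 0, 0]},
    {"translation": [0, 0, 0], "rot": [0, 0, 0]},
  ],
)

```text
t: 9.55
eef_pos: [509.0, 173.7, 129.0]
tcp_rot: [0.143, 0.99, 0.0, 0.0]
contact_force: [-0.0, -0.6, -2.9]
width: 0.125
grip_force: 35.0
```

>>> apply_moves(
  rows=[
    {"translation": [0, 0, 1], "rot": [0, 0, 0]},
    {"translation": [0, 0, 0], "rot": [0, 0, 0]},
    {"translation": [0, 0, 1], "rot": [0, 0, 0]},
    {"translation": [0, 0, 0], "rot": [0, 0, 0]},
  ],
)

```text
t: 10.05
eef_pos: [508.8, 173.6, 126.6]
tcp_rot: [0.143, 0.99, -0.0, -0.0]
contact_force: [0.5, 0.6, -3.2]
width: 0.131
grip_force: 35.0
```

>>> apply_moves(
  rows=[
    {"translation": [-1, 0, 0], "rot": [0, 0, 0]},
    {"translation": [-1, 0, 0], "rot": [0, 0, 0]},
    {"translation": [-1, 0, 0], "rot": [0, 0, 0]},
    {"translation": [0, 0, 0], "rot": [0, 0, 0]},
  ],
)

```text
t: 10.55
eef_pos: [511.8, 172.7, 126.8]
tcp_rot: [0.143, 0.99, -0.0, 0.0]
contact_force: [0.8, 0.7, -3.2]
width: 0.126
grip_force: 35.0
```

>>> apply_moves(
  rows=[
    {"translation": [-0.7, 0, 0], "rot": [0, 0, 0]},
    {"translation": [0, 0, 0], "rot": [0, 0, 0]},
    {"translation": [0, 0, 0], "rot": [0, 0, 0]},
  ],
)

```text
t: 10.92
eef_pos: [512.4, 172.6, 126.7]
tcp_rot: [0.143, 0.99, 0.0, -0.0]
contact_force: [-0.1, 0.7, -3.6]
width: 0.123
grip_force: 35.0
```

>>> apply_moves(
  rows=[
    {"translation": [-0.7, 0, 0], "rot": [0, 0, 0]},
    {"translation": [0, 0, 0], "rot": [0, 0, 0]},
    {"translation": [0, 0, 0], "rot": [0, 0, 0]},
  ],
)

```text
t: 11.3
eef_pos: [513.0, 172.4, 126.7]
tcp_rot: [0.143, 0.99, -0.0, -0.0]
contact_force: [0.4, 0.3, -2.8]
width: 0.13
grip_force: 35.0
```

>>> apply_moves(
  rows=[
    {"translation": [-0.7, 0, 0], "rot": [0, 0, 0]},
    {"translation": [0, 0, 0], "rot": [0, 0, 0]},
    {"translation": [0, 0, 0], "rot": [0, 0, 0]},
  ],
)

```text
t: 11.68
eef_pos: [513.7, 172.2, 126.7]
tcp_rot: [0.143, 0.99, -0.0, -0.0]
contact_force: [0.7, -0.4, -2.8]
width: 0.127
grip_force: 35.0
```

>>> apply_moves(
  rows=[
    {"translation": [-0.7, 0, 0], "rot": [0, 0, 0]},
    {"translation": [0, 0, 0], "rot": [0, 0, 0]},
    {"translation": [0, 0, 0], "rot": [0, 0, 0]},
  ],
)

```text
t: 12.05
eef_pos: [514.3, 172.0, 126.7]
tcp_rot: [0.143, 0.99, -0.0, -0.0]
contact_force: [-0.8, 1.1, -2.2]
width: 0.127
grip_force: 35.0
```

>>> apply_moves(
  rows=[
    {"translation": [-0.7, 0, 0], "rot": [0, 0, 0]},
    {"translation": [0, 0, 0], "rot": [0, 0, 0]},
    {"translation": [0, 0, 0], "rot": [0, 0, 0]},
  ],
)

```text
t: 12.42
eef_pos: [514.6, 172.0, 126.6]
tcp_rot: [0.143, 0.99, 0.0, -0.001]
contact_force: [-4.6, 3.3, -0.2]
width: 0.126
grip_force: 35.0
```

>>> apply_moves(
  rows=[
    {"translation": [0.3, 0, 1], "rot": [0, 0, 0]},
    {"translation": [0, 0, 0], "rot": [0, 0, 0]},
    {"translation": [0, 0, 0], "rot": [0, 0, 0]},
  ],
)

```text
t: 12.8
eef_pos: [514.5, 171.9, 125.6]
tcp_rot: [0.143, 0.99, -0.0, -0.0]
contact_force: [-3.4, 2.3, -0.8]
width: 0.124
grip_force: 35.0
```

>>> apply_moves(
  rows=[
    {"translation": [0, 0, 0.7], "rot": [0, 0, 0]},
    {"translation": [0, 0, 0], "rot": [0, 0, 0]},
    {"translation": [0, 0, 0], "rot": [0, 0, 0]},
  ],
)

```text
t: 13.18
eef_pos: [514.6, 171.9, 124.9]
tcp_rot: [0.143, 0.99, -0.0, -0.0]
contact_force: [-4.6, 2.4, -1.0]
width: 0.129
grip_force: 35.0
```

>>> apply_moves(
  rows=[
    {"translation": [0, 0, 0.7], "rot": [0, 0, 0]},
    {"translation": [0, 0, 0], "rot": [0, 0, 0]},
    {"translation": [0, 0, 0], "rot": [0, 0, 0]},
  ],
)

```text
t: 13.55
eef_pos: [514.5, 171.8, 124.2]
tcp_rot: [0.143, 0.99, -0.0, -0.0]
contact_force: [-4.5, 2.3, -0.8]
width: 0.127
grip_force: 35.0
```

>>> apply_moves(
  rows=[
    {"translation": [0.2, 0, 0.6], "rot": [0, 0, 0]},
    {"translation": [0, 0, 0], "rot": [0, 0, 0]},
    {"translation": [0, 0, 0], "rot": [0, 0, 0]},
  ],
)

```text
t: 13.92
eef_pos: [514.5, 171.8, 123.8]
tcp_rot: [0.143, 0.99, -0.0, -0.0]
contact_force: [-5.4, 1.7, -0.6]
width: 0.127
grip_force: 35.0
```

>>> apply_moves(
  rows=[
    {"translation": [0, 0, 0.6], "rot": [0, 0, 0]},
    {"translation": [0, 0, 0], "rot": [0, 0, 0]},
    {"translation": [0, 0, 0], "rot": [0, 0, 0]},
  ],
)

```text
t: 14.3
eef_pos: [514.6, 171.8, 123.6]
tcp_rot: [0.143, 0.99, -0.0, -0.0]
contact_force: [-6.9, -0.2, 4.6]
width: 0.129
grip_force: 35.0
```

Contact is at TCP z 123.6, so the underside is at 27.8, which is the height of the pin's top. The plate is riding on the pin and touching the fence. Sliding along -y.

>>> apply_moves(
  rows=[
    {"translation": [0.3, -0.5, 0], "rot": [0, 0, 0]},
    {"translation": [0, -1, 0], "rot": [0, 0, 0]},
    {"translation": [0, -1, 0], "rot": [0, 0, 0]},
    {"translation": [0, -1, 0], "rot": [0, 0, 0]},
    {"translation": [0, 0, 0], "rot": [0, 0, 0]},
  ],
)

```text
t: 14.92
eef_pos: [513.7, 169.8, 123.7]
tcp_rot: [0.143, 0.99, 0.001, 0.0]
contact_force: [-3.9, 6.5, 0.9]
width: 0.128
grip_force: 35.0
```

>>> apply_moves(
  rows=[
    {"translation": [0, -1, 0], "rot": [0, 0, 0]},
    {"translation": [0, -1, 0], "rot": [0, 0, 0]},
    {"translation": [0, -1, 0], "rot": [0, 0, 0]},
    {"translation": [0, -1, 0], "rot": [0, 0, 0]},
    {"translation": [0, 0, 0], "rot": [0, 0, 0]},
  ],
)

```text
t: 15.55
eef_pos: [512.6, 165.9, 123.7]
tcp_rot: [0.143, 0.99, 0.001, 0.001]
contact_force: [-4.1, 6.3, 0.5]
width: 0.126
grip_force: 35.0
```

>>> apply_moves(
  rows=[
    {"translation": [0, -1, 0.3], "rot": [0, 0, 0]},
    {"translation": [0, -1, 0], "rot": [0, 0, 0]},
    {"translation": [0, -1, 0], "rot": [0, 0, 0]},
    {"translation": [0, -1, 0], "rot": [0, 0, 0]},
    {"translation": [0, 0, 0], "rot": [0, 0, 0]},
  ],
)

```text
t: 16.18
eef_pos: [511.5, 162.4, 123.6]
tcp_rot: [0.143, 0.99, 0.002, 0.001]
contact_force: [-5.4, 9.0, 1.8]
width: 0.129
grip_force: 35.0
```

>>> apply_moves(
  rows=[
    {"translation": [0.2, -1, 0], "rot": [0, 0, 0]},
    {"translation": [0, -1, 0], "rot": [0, 0, 0]},
    {"translation": [0, -1, 0], "rot": [0, 0, 0]},
    {"translation": [0, -1, 0], "rot": [0, 0, 0]},
    {"translation": [0, 0, 0], "rot": [0, 0, 0]},
  ],
)

```text
t: 16.8
eef_pos: [510.3, 158.5, 123.6]
tcp_rot: [0.143, 0.99, 0.001, 0.001]
contact_force: [-5.1, 7.2, 1.6]
width: 0.127
grip_force: 35.0
```

>>> apply_moves(
  rows=[
    {"translation": [0, -1, 0], "rot": [0, 0, 0]},
    {"translation": [0, -1, 0], "rot": [0, 0, 0]},
    {"translation": [0, -1, 0], "rot": [0, 0, 0]},
    {"translation": [0, -1, 0], "rot": [0, 0, 0]},
    {"translation": [0, 0, 0], "rot": [0, 0, 0]},
  ],
)

```text
t: 17.42
eef_pos: [509.2, 154.7, 123.6]
tcp_rot: [0.143, 0.99, 0.001, 0.001]
contact_force: [-3.5, 7.7, 1.4]
width: 0.127
grip_force: 35.0
```

>>> apply_moves(
  rows=[
    {"translation": [0, -1, 0], "rot": [0, 0, 0]},
    {"translation": [0, -1, 0], "rot": [0, 0, 0]},
    {"translation": [0, -1, 0], "rot": [0, 0, 0]},
    {"translation": [0, 0, 0], "rot": [0, 0, 0]},
  ],
)

```text
t: 17.92
eef_pos: [508.3, 151.8, 123.6]
tcp_rot: [0.143, 0.99, 0.001, 0.001]
contact_force: [-4.7, 7.4, 1.7]
width: 0.125
grip_force: 35.0
```

>>> apply_moves(
  rows=[
    {"translation": [0, -1, 0], "rot": [0, 0, 0]},
    {"translation": [0, -1, 0], "rot": [0, 0, 0]},
    {"translation": [0, 0, 0], "rot": [0, 0, 0]},
  ],
)

```text
t: 18.3
eef_pos: [507.7, 149.9, 123.6]
tcp_rot: [0.143, 0.99, 0.001, 0.001]
contact_force: [-4.4, 6.9, 1.5]
width: 0.127
grip_force: 35.0
```

>>> apply_moves(
  rows=[
    {"translation": [0, -1, 0], "rot": [0, 0, 0]},
    {"translation": [0, -1, 0], "rot": [0, 0, 0]},
    {"translation": [0, 0, 0], "rot": [0, 0, 0]},
  ],
)

```text
t: 18.68
eef_pos: [507.1, 147.9, 123.5]
tcp_rot: [0.143, 0.99, 0.001, 0.001]
contact_force: [-4.5, 8.4, 2.1]
width: 0.124
grip_force: 35.0
```

>>> apply_moves(
  rows=[
    {"translation": [0, -1, 0], "rot": [0, 0, 0]},
    {"translation": [0, -1, 0], "rot": [0, 0, 0]},
    {"translation": [0, 0, 0], "rot": [0, 0, 0]},
  ],
)

```text
t: 19.05
eef_pos: [506.5, 145.9, 123.5]
tcp_rot: [0.143, 0.99, 0.001, 0.001]
contact_force: [-3.2, 7.5, 0.5]
width: 0.129
grip_force: 35.0
```

>>> apply_moves(
  rows=[
    {"translation": [0, -0.8, 0], "rot": [0, 0, 0]},
    {"translation": [0, -0.8, 0], "rot": [0, 0, 0]},
    {"translation": [0, 0, 0], "rot": [0, 0, 0]},
  ],
)

```text
t: 19.42
eef_pos: [506.0, 144.0, 123.2]
tcp_rot: [0.143, 0.99, 0.001, 0.001]
contact_force: [-2.8, 6.4, -0.7]
width: 0.127
grip_force: 35.0
```

>>> apply_moves(
  rows=[
    {"translation": [0, -0.8, 0], "rot": [0, 0, 0]},
    {"translation": [0, -0.8, 0], "rot": [0, 0, 0]},
    {"translation": [0, 0, 0], "rot": [0, 0, 0]},
  ],
)

```text
t: 19.8
eef_pos: [505.2, 141.6, 122.7]
tcp_rot: [0.143, 0.99, 0.0, 0.0]
contact_force: [-2.2, 2.9, -2.2]
width: 0.127
grip_force: 35.0
```

Fz has fallen back, z is dropping and the tilt has gone, so the hole has found the pin. Lowering gently.

>>> apply_moves(
  rows=[
    {"translation": [0, 0, 0.7], "rot": [0, 0, 0]},
    {"translation": [0, 0, 0], "rot": [0, 0, 0]},
    {"translation": [0, 0, 0], "rot": [0, 0, 0]},
  ],
)

```text
t: 20.18
eef_pos: [505.2, 141.5, 122.1]
tcp_rot: [0.143, 0.99, -0.0, 0.0]
contact_force: [-2.2, 0.7, -1.6]
width: 0.127
grip_force: 35.0
```

>>> apply_moves(
  rows=[
    {"translation": [0, 0, 0.7], "rot": [0, 0, 0]},
    {"translation": [0, 0, 0], "rot": [0, 0, 0]},
    {"translation": [0, 0, 0], "rot": [0, 0, 0]},
  ],
)

```text
t: 20.55
eef_pos: [505.2, 141.5, 121.4]
tcp_rot: [0.143, 0.99, -0.0, 0.0]
contact_force: [-1.7, -0.5, -3.1]
width: 0.124
grip_force: 35.0
```

Going in freely, so I'll continue to the bed. Docked TCP z should be about 115.8.

>>> apply_moves(
  rows=[
    {"translation": [0, 0, 0.8], "rot": [0, 0, 0]},
    {"translation": [0, 0, 0.8], "rot": [0, 0, 0]},
    {"translation": [0, 0, 0], "rot": [0, 0, 0]},
  ],
)

```text
t: 20.92
eef_pos: [505.2, 141.7, 119.8]
tcp_rot: [0.143, 0.99, 0.0, 0.0]
contact_force: [-1.3, 0.4, -2.9]
width: 0.128
grip_force: 35.0
```

>>> apply_moves(
  rows=[
    {"translation": [0, 0, 0.8], "rot": [0, 0, 0]},
    {"translation": [0, 0, 0.8], "rot": [0, 0, 0]},
    {"translation": [0, 0, 0], "rot": [0, 0, 0]},
  ],
)

```text
t: 21.3
eef_pos: [505.1, 141.7, 118.1]
tcp_rot: [0.143, 0.99, -0.0, 0.0]
contact_force: [-0.8, 0.2, -3.1]
width: 0.125
grip_force: 35.0
```

>>> apply_moves(
  rows=[
    {"translation": [0, 0, 0.8], "rot": [0, 0, 0]},
    {"translation": [0, 0, 0.8], "rot": [0, 0, 0]},
    {"translation": [0, 0, 0], "rot": [0, 0, 0]},
  ],
)

```text
t: 21.68
eef_pos: [505.1, 141.6, 116.6]
tcp_rot: [0.143, 0.99, -0.0, 0.0]
contact_force: [-0.7, -0.3, -2.6]
width: 0.125
grip_force: 35.0
```

>>> apply_moves(
  rows=[
    {"translation": [0, 0, 0.5], "rot": [0, 0, 0]},
    {"translation": [0, 0, 0], "rot": [0, 0, 0]},
    {"translation": [0, 0, 0], "rot": [0, 0, 0]},
  ],
)

```text
t: 22.05
eef_pos: [505.1, 141.6, 116.1]
tcp_rot: [0.143, 0.99, -0.0, -0.0]
contact_force: [-0.6, 0.3, -2.5]
width: 0.127
grip_force: 35.0
```

>>> apply_moves(
  rows=[
    {"translation": [0, 0, 0.5], "rot": [0, 0, 0]},
    {"translation": [0, 0, 0], "rot": [0, 0, 0]},
    {"translation": [0, 0, 0], "rot": [0, 0, 0]},
  ],
)

```text
t: 22.42
eef_pos: [505.2, 141.7, 115.8]
tcp_rot: [0.143, 0.99, 0.0, 0.0]
contact_force: [-1.1, 0.0, 0.7]
width: 0.13
grip_force: 35.0
```

The plate is on the bed: z is 115.8 and the bed now carries its weight. Releasing and retreating straight up.

>>> apply_moves(
  rows=[
    {"translation": [0, 0, 0], "rot": [0, 0, 0]},
    {"translation": [0, 0, 0], "rot": [0, 0, 0]},
    {"translation": [0, 0, 0], "rot": [0, 0, 0]},
    {"translation": [0, 0, 0], "rot": [0, 0, 0]},
  ],
  claw=90,
)

```text
t: 22.92
eef_pos: [505.2, 141.7, 115.7]
tcp_rot: [0.143, 0.99, 0.0, 0.0]
contact_force: [0.9, 0.1, 0.9]
width: 0.508
grip_force: 0.0
```

>>> apply_moves(
  rows=[
    {"translation": [0, 0, -5], "rot": [0, 0, 0]},
    {"translation": [0, 0, -15], "rot": [0, 0, 0]},
    {"translation": [0, 0, -30], "rot": [0, 0, 0]},
    {"translation": [0, 0, -40], "rot": [0, 0, 0]},
    {"translation": [0, 0, -40], "rot": [0, 0, 0]},
    {"translation": [0, 0, -30], "rot": [0, 0, 0]},
    {"translation": [0, -40, 0], "rot": [0, 0, 0]},
    {"translation": [0, -55, 0], "rot": [0, 0, 0]},
  ],
)

```text
t: 23.92
eef_pos: [478.3, 50.3, 277.7]
tcp_rot: [0.142, 0.99, 0.0, 0.001]
contact_force: [0.6, -0.8, 0.3]
width: 0.643
grip_force: 0.0
```

>>> apply_moves(
  rows=[
    {"translation": [0, -55, 0], "rot": [0, 0, 0]},
    {"translation": [0, -55, 0], "rot": [0, 0, 0]},
    {"translation": [0, -30, 0], "rot": [0, 0, 0]},
    {"translation": [0, 0, 0], "rot": [0, 0, 0]},
  ],
)

```text
t: 24.42
eef_pos: [438.2, -85.3, 276.9]
tcp_rot: [0.145, 0.989, -0.0, 0.001]
contact_force: [-0.2, 0.3, -0.5]
width: 0.644
grip_force: 0.0
```

```bash
python3 - <<'E'
from h import *
th=np.radians(-16.6); o=np.array([516.7,179.7]); ims=[]
for n in ["top","scene"]:
    c=r.read_camera(n); P,u,v=pts(c,np.ones((420,560),bool))
    B=(P[:,:2]-o)@np.array([[np.cos(th),-np.sin(th)],[np.sin(th),np.cos(th)]]); z=P[:,2]
    m=(B[:,0]>-55)&(B[:,0]<40)&(abs(B[:,1])<140)&(z>23)&(z<29.5)
    print(n,m.sum(),"z",np.median(z[m]).round(1),cv2.minAreaRect(B[m].astype(np.float32)),"tilt",np.degrees(np.linalg.lstsq(np.c_[B[m],np.ones(m.sum())],z[m],rcond=None)[0][:2]).round(2))
    for k in ["hole","petri","beaker","bottle"]: print(k,[(world(c,d["centre"]).round(1),round(d["p"],2)) for d in r.landmark_of(n,k)[:1]])
    ims.append(cv2.resize(c["frame"][185:265,175:275,::-1] if n=="top" else c["frame"][160:240,195:295,::-1],(395,316),interpolation=cv2.INTER_CUBIC))
cv2.imwrite("pics/e.png",np.hstack(ims)); totool([500,0,200])
E
```

```text
top 748 z 25.6 ((-7.2530670166015625, -0.5727386474609375), (269.44366455078125, 94.10385131835938), 89.8958969116211) tilt [ 0.41 -0.16]
hole [(array([513.4, 179.6,  21.4]), 0.75)]
petri [(array([467.2, 455.3,  -2.5]), 0.6)]
beaker [(array([707.4, -73. ,   2.2]), 0.54)]
bottle [(array([ 447.2, -420.1,    4.3]), 0.75)]
scene 253 z 25.6 ((-25.091739654541016, -1.0694046020507812), (55.90171813964844, 253.16464233398438), 3.195148468017578) tilt [-0.1  -0.19]
hole [(array([516. , 176.5,  15.8]), 0.63)]
petri [(array([4.596e+02, 4.563e+02, 3.000e-01]), 0.45)]
beaker [(array([ 7.093e+02, -7.200e+01, -1.000e-01]), 0.58)]
bottle [(array([ 439.4, -416.7,   -2.1]), 0.63)]
t 24.93 pos [438.6 -83.2 275.5] yaw y 73.59 tool z [-0.  0. -1.] shift [-35.4  97.1  75.5] F [-0.4 -0.2  0.4] w 0.649 g 0.0 q6 -1.59
```

View pics/e.png

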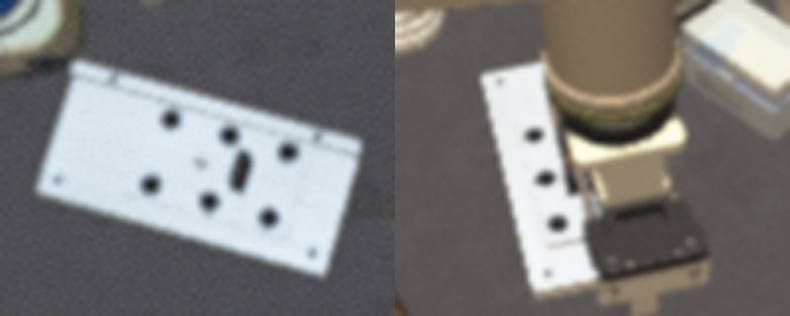

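The left, top view shows the plate flat on the bed with its far edge along the fence. The pin fills the hole at about (201,162), beside the grip at (241,170). The plate's top is at 25.6 mm against 26 expected, and the bystanders have not moved.

```bash
python3 -c "
from plant import r
print(r.close_job())"
```

```text
the job is handed in; nothing more can be done
None
```

The plate is docked on the pin, flat on the bed with its edge along the fence, and released; the other things were left where they stood, and the job is handed in (no verdict was returned).

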